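# Tip the nuts through the chute into the narrow jar

## Robot

A 6-joint arm with a two-finger parallel gripper is mounted at the origin on a cart in front of the work surface, level with it; the furniture and walls round the work are solid. World frame = base frame: x ahead of the robot, y to its left, z up, the work surface at z = 0. Lengths are in m, angles in rad, forces in N, time in s.
With the tool pointing down it reaches from about 0.35 to 0.775 m from the base axis. Payload 7.3 kg.
Tool frame: the origin (TCP) lies at the centre of the arm's flange, where the gripper is bolted on; the fingertips stand 178 mm ahead of it and the grasp point (between the pads) lies 159 mm ahead of it; z points along the fingers, y is the line along which they close (so a half turn about z gives the same grasp; the last joint's range is limited). The gripper opens to 92 mm and grips with 3 to 60 N. Pads are 19 mm wide; open, the fingers measure 130 mm over their backs; the gripper's body (75 mm by 190 mm) begins 47 mm behind the grasp point.
Start: joints at [1.002, 0.342, 1.524, -0, 1.275, -0.146], TCP at [0.215, 0.479, 0.405] pointing down, gripper open.
Joint ranges: [-2.53, 2.53], [-0.77, 2.02], [0.04, 2.7], [-1, 4.14], [0.28, 2.66], [-3.11, 3.11]. Speed limits (rad/s): [2.57, 2.57, 3.14, 3.14, 3.14, 3.14].

## Interface

Orientations are given as [roll, pitch, yaw] about the fixed x, y, z axes, in that order (R = Rz(yaw) Ry(pitch) Rx(roll)).
In Python, from cell import telemetry, vision, ticket gives the robot as it stands.
- The arm moves only by the shell command python3 -m crank 'ROWS' [FORCE]. ROWS is JSON, a list of rows, each a list of 5 numbers: the gripper command: -1 is shut, 1 is fully open, values between are in proportion, then the shift along the tool's x, y, z in mm, then the turn about the tool's z in rad. In form: [[fingers, dx, dy, dz, roll], ...]. A call has 1 to 12 rows; each row is the pose to reach, as a shift and turn from the pose commanded when the call began, along the tool's axes at that moment; what a row does not reach only later rows make up. A row lasts 1/12 s, in which the tool goes at most 41.7 mm and 7.16 degrees, less where a joint would pass 70% of its speed; a pose out of reach is approached as far as the arm can. A call with a gripper value outside its range is refused whole. The fingers move at their own pace and stop on an object; FORCE is the grip in N (left out, the last holds). Time passes only in rows, so rows that repeat a pose let the fingers close. It gives the time, the measured TCP pose, the force, the opening and the grip force at its end, in the units of the state.
- telemetry.observe(): the state, without advancing time (a new reading comes with each control period).
- vision.read_camera(name): name is "side" or "top" or "wrist"; returns (picture, depth): 480x640x3 uint8, red, green, blue; 480x640 float32, m along the optical axis (not along the pixel's ray), 0 where there is no reading.
- vision.get_calibration(name): a dict with "camera_matrix" (3x3 intrinsics, pixels), "rvec" (rotation vector, rad) and "tvec" (3), from world to camera coordinates, as OpenCV has them. Camera axes: x right, y down, z forward; pixel columns grow to the right and rows downward; lengths in m; the calibration is good to about 2 mm. A picture is of the moment at which its call begins: read the wrist's pose just before it. get_calibration takes no time and is no camera call; for the wrist camera it gives the pose at the moment of the call.
- ticket.hand_in(): hands the job in; it is judged then, once.
The state is a dict: "time": time; "qpos": joint angles; "qvel": joint speeds; "joint_efforts": joint torques, N m; "tool_pos": TCP position; "tool_rot": TCP orientation; "contact_force": force on the tool from outside, world axes, zero at the start; "torque": the same for the moment, N m; "opening": finger opening in m; "grip_force": force on a finger pad.
Only numpy, scipy, OpenCV 4.12 (cv2) and the standard library are available. Lean on these libraries where they do the work, as an engineer would, in place of code of your own. Each camera call takes 0.05 s, during which the arm holds its last target. There are 200 camera calls.

## Task

The four loose nuts lie in the metal sorting chute with the red handle. Lift the chute level by its handle, rest its nose lightly on the blue collar round the jar's mouth with the nuts still in it, then tip it while it goes on resting there, so that all four nuts slide into the jar; do not pick nuts by hand or press hard on the jar. Then set the empty chute down flat on the bench, leaving the jar upright where it is and the other things alone.

Things in the scene. Friction and masses are not known exactly. Their poses are not given: they have to be found in the camera images.
- chute_handle (a point): Centre of the chute's red grip block: 14 mm along x, 38 mm along y, 32 mm high, set across the channel on two posts. It is above the middle of the chute's length, 54 mm over its underside; nuts pass below it (block's underside 38 mm up). Axes: x along the channel towards the open nose, y across, z up.
- chute_nose (a point): Middle of the lower edge of the chute's open nose, on its underside: 85 mm ahead (chute's x) of the handle's centre and 54 mm below it. Same axes.
- chute: Straight aluminium channel, 170 mm long, 31 mm wide (25 inside), floor and walls 3 mm thick, walls 18 mm high, closed at the tail, open on top and at the nose; about 0.16 kg, lying flat on the 2 mm striped sheet. Origin: centre of its underside; x towards the nose, z up. The nuts begin to slide in it at a nose-down tilt of some 15 to 30 degrees; 40 degrees empties it.
- jar: Clear plastic jar with a narrow neck, standing loose, about 0.5 kg; origin at the centre of its underside, z up. 74 mm across up to 52 mm, then a shoulder up to a neck 50 mm across (44 inside) that ends 86 mm up; bottom 5 mm thick. A ribbed blue collar, 62 mm across (51 inside), sits on the neck; see the neck.
- jar_neck (a point): On the jar's axis at the upper end of the clear neck, 86 mm above the jar's underside. The blue collar is screwed to a different height each time: its flat top rim is 90 to 102 mm above the jar's underside (4 to 16 mm above this point). That height is not measured; find it by touch. The collar is stiff and does not give way.
- nut_1_centre (a point): Centre of a steel hexagon nut, 22 mm over its corners, 10 mm thick, 18 g, at first lying flat in the chute (number 1 from the tail).
- nut_2_centre (a point): Centre of a brass hexagon nut, 22 mm over its corners, 10 mm thick, 18 g, at first lying flat in the chute (number 2 from the tail).
- nut_3_centre (a point): Centre of a steel hexagon nut, 22 mm over its corners, 10 mm thick, 18 g, at first lying flat in the chute (number 3 from the tail).
- nut_4_centre (a point): Centre of a brass hexagon nut, 22 mm over its corners, 10 mm thick, 18 g, at first lying flat in the chute (number 4 from the tail).
- black_dome: Bystander: black dome-shaped model, 104 mm across and 98 mm high, loose on the bench; not to be disturbed. Behind it small models hang over the bench (x from 0.57, y 0.18 to 0.39, from 0.34 m up), and along the back a shelf edge runs at x 0.65, 0.54 m up: keep the wrist clear of these.
- maquette_white: Bystander: white figurine, 85 mm high, loose on the bench; not to be disturbed.
- brush_1: Bystander: paint brush with a red handle, 202 mm long, loose on the bench; not to be disturbed.
- spring_clamp_1: Bystander: black and orange spring clamp, 140 mm long, loose on the bench; not to be disturbed.
- nut_1: The same nut 1, origin at the centre of its underside as it lies at first.
- nut_2: The same nut 2, origin at the centre of its underside as it lies at first.
- nut_3: The same nut 3, origin at the centre of its underside as it lies at first.
- nut_4: The same nut 4, origin at the centre of its underside as it lies at first.
Mind the look-alikes: they are no part of the job. Leave any brown look-alike of the jar alone.

How it is judged:
On the way, in this order (a step that is already met when the one before it is completed fails the run):
1. the chute's nose rests on the jar's collar, over the mouth, the chute still near level and all nuts in it (contact force between chute and jar above 0.5 N and horizontal distance between chute_nose and jar_neck below 0.024 m and angle between chute's own z axis and vertical below 0.32 rad and x of nut_1_centre in the frame of chute between -0.085 and 0.08 m and z of nut_1_centre in the frame of chute between 0 and 0.03 m and x of nut_2_centre in the frame of chute between -0.085 and 0.08 m and z of nut_2_centre in the frame of chute between 0 and 0.03 m and x of nut_3_centre in the frame of chute between -0.085 and 0.08 m and z of nut_3_centre in the frame of chute between 0 and 0.03 m and x of nut_4_centre in the frame of chute between -0.085 and 0.08 m and z of nut_4_centre in the frame of chute between 0 and 0.03 m), for 0.3 s.
2. the chute is tipped nose down by more than 22 degrees while its nose still rests on the collar over the mouth (contact force between chute and jar above 0.5 N and horizontal distance between chute_nose and jar_neck below 0.024 m and angle between chute's own z axis and vertical above 0.39 rad and height (world z) of chute_nose below 0.11 m), for 0.3 s.
At the end, for the whole second after the job is handed in: All four nuts are in the jar (centres 3 to 80 mm above its underside); the jar is upright, within 30 mm of its start; the chute lies flat and at rest on the bench or the sheet (underside below 9 mm, tilt under 0.06 rad), its centre over 60 mm from the jar's axis (z of nut_1_centre in the frame of jar between 0.003 and 0.08 m and horizontal distance between each of nut_1_centre, nut_2_centre, nut_3_centre, nut_4_centre and jar_neck below 0.038 m and z of nut_2_centre in the frame of jar between 0.003 and 0.08 m and z of nut_3_centre in the frame of jar between 0.003 and 0.08 m and z of nut_4_centre in the frame of jar between 0.003 and 0.08 m and angle between jar's own z axis and vertical below 0.05 rad and distance of jar from where it was at the start of the episode below 0.03 m and linear speed of each of jar, chute below 0.02 m/s and angle between chute's own z axis and vertical below 0.06 rad and height (world z) of chute between -0.004 and 0.009 m and horizontal distance between chute and jar above 0.06 m); the robot touches nothing.
It fails at once if the chute presses on the jar with more than 15 N (contact force between chute and jar above 15 N).
It fails at once if the jar is tipped or shoved more than 30 mm (angle between jar's own z axis and vertical above 0.2 rad or distance of jar from where it was at the start of the episode above 0.03 m).
It fails at once if a nut is handled with the fingers (contact force between the fingers and nut_1 above 0.5 N or contact force between the fingers and nut_2 above 0.5 N or contact force between the fingers and nut_3 above 0.5 N or contact force between the fingers and nut_4 above 0.5 N).
It fails at once if a bystander is moved more than 30 mm (distance of any of black_dome, maquette_white, brush_1, spring_clamp_1 from where it was at the start of the episode above 0.03 m).
It also fails if it takes over 72 s, if anything falls off the work surface, if the arm or the gripper's body presses on something with over 40 N, if the wrist force passes 120 N, or if a joint passes its speed limit or range.

## Working session

There is one attempt and no reset: what is moved stays moved. The work goes in short steps, Python scripts to look and compute and a shell command to move; the robot and the scene stay as the last step left them, time stands still between calls to the robot, and variables do not carry over. Pictures are saved under pics/ and viewed, at most 10 in all, crops included, and the job is handed in when it is done.

```bash
mkdir -p pics; cat > h.py <<'E'
import numpy as np, cv2
from cell import telemetry, vision, ticket
def cal(n):
    c=vision.get_calibration(n); K=np.array(c["camera_matrix"],float); R=cv2.Rodrigues(np.array(c["rvec"],float))[0]; return K,R,np.array(c["tvec"],float).ravel()
def ray(c,u,v,z):   # pixel -> world point on plane z
    K,R,t=c; o=-R.T@t; d=R.T@np.linalg.inv(K)@[u,v,1]; return o+d*(z-o[2])/d[2]
def proj(c,p):
    K,R,t=c; q=K@(R@np.array(p)+t); return q[:2]/q[2]
def snap(n,f,crop=None,s=1):
    im,d=vision.read_camera(n); np.savez("pics/"+f+".npz",im=im,d=d)
    a=im if crop is None else im[crop[1]:crop[3],crop[0]:crop[2]]
    cv2.imwrite("pics/"+f+".png",cv2.resize(a,None,fx=s,fy=s,interpolation=cv2.INTER_CUBIC)[:,:,::-1]); return im,d
E
python3 -c "
from h import *
snap('top','top0');snap('side','side0')
print({k:np.round(v,3) for k,v in telemetry.observe().items()})
for n in('top','side'):
  K,R,t=cal(n);print(n,K[0,0],-R.T@t,R[2])"
```

```text
{'time': np.float64(0.1), 'qpos': array([ 1.002,  0.343,  1.525, -0.   ,  1.275, -0.146]), 'qvel': array([ 0.001, -0.002, -0.002, -0.   ,  0.002, -0.001]), 'joint_efforts': array([  0.   , -43.201, -24.469,   0.072,   0.053,  -0.   ]), 'tool_pos': array([0.215, 0.479, 0.404]), 'tool_rot': array([-3.14 , -0.   ,  2.719]), 'contact_force': array([ 1.082, -0.167, -0.038]), 'torque': array([0.027, 0.027, 0.061]), 'grip_force': np.float64(0.0), 'opening': np.float64(0.092)}
top 562.0015394697815 [ 0.20990472 -0.03671919  1.22781676] [ 2.24700558e-01 -3.15912420e-05 -9.74427862e-01]
side 473.2937064112792 [ 0.24042483 -0.82221456  0.70298488] [ 0.20444088  0.7676375  -0.60740151]
```

View pics/top0.png

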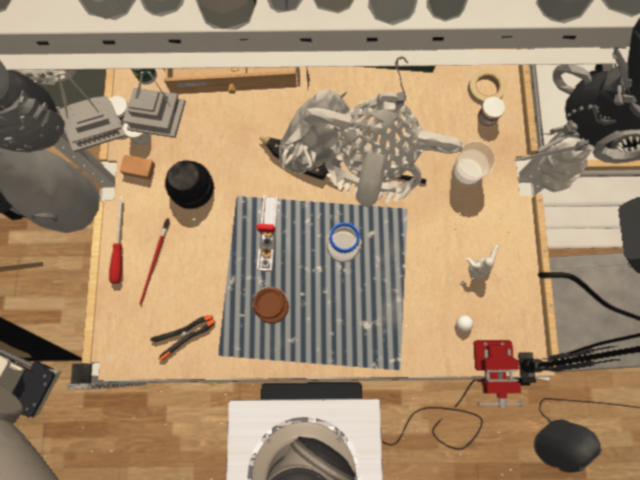

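View pics/side0.png

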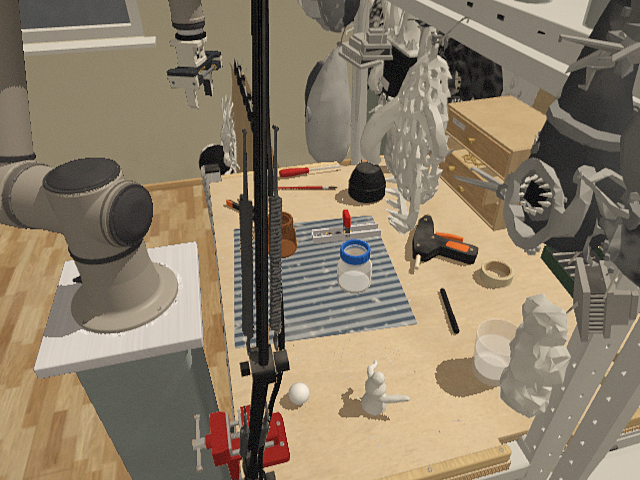

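Top view: the chute is at about (266,234), with its red handle at (265,226). The jar's blue collar is at (344,238). The look-alikes are the brown jar (270,305), the white cup (472,165) and the tape ring (485,88). The only red items besides the handle are the brush (155,260) and the screwdriver (117,262). I'm choosing the red-handled channel and the blue collar, and checking both in a close crop.

```bash
python3 -c "
from h import *
im=np.load('pics/top0.npz')['im'][185:335,225:385]
cv2.imwrite('pics/c1.png',cv2.resize(im,None,fx=4.9,fy=4,interpolation=cv2.INTER_CUBIC)[:,:,::-1] if 0 else cv2.resize(im,None,fx=4,fy=4,interpolation=cv2.INTER_CUBIC)[:,:,::-1])"
```

```text
(no output)
```

View pics/c1.png

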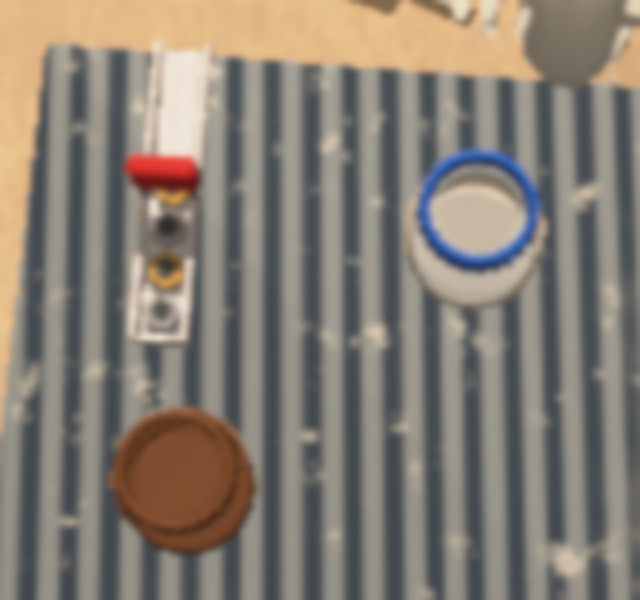

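Crop: the nose points away from the robot (+x), its end at about (183,45). The handle is at (163,172). The four nuts lie in the tail half, and the tail end is at about (158,342). The blue collar is centred at (480,210), and the brown jar is behind the tail.

```bash
python3 -c "
from h import *
c=cal('top'); f=lambda x,y,z: ray(c,225+(x+.5)/4-.5,185+(y+.5)/4-.5,z).round(4)
for n,x,y,z in [('tailL',130,342,.02),('tailR',187,344,.02),('noseL',156,43,.02),('noseR',209,46,.02),('handletop',163,163,.072),('nut1',162,312,.015),('brownTop',180,473,.1),('brownfront',180,408,.1)]: print(n,f(x,y,z))
for z in(.092,.1,.104): print('collar',z,f(480,210,z),f(420,210,z),f(540,210,z),f(480,150,z),f(480,270,z))
z=np.load('pics/top0.npz');d=z['d']
K,R,t=c
def P(u,v): return (R.T@(np.linalg.inv(K)@[u,v,1]*d[v,u]-t)).round(3)
for u,v in[(265,226),(266,265),(270,196),(270,303),(344,222),(344,251),(329,238),(359,238),(344,240),(330,170),(370,180)]: print(u,v,P(u,v))
"
```

```text
tailL [0.4233 0.1009 0.02  ]
tailR [0.4219 0.0698 0.02  ]
noseL [0.5935 0.0887 0.02  ]
noseR [0.5914 0.0589 0.02  ]
handletop [0.5103 0.0788 0.072 ]
nut1 [0.4407 0.0841 0.015 ]
brownTop [0.3422 0.0657 0.1   ]
brownfront [0.3751 0.066  0.1   ]
collar 0.092 [ 0.4781 -0.0881  0.092 ] [ 0.4784 -0.0569  0.092 ] [ 0.4777 -0.1192  0.092 ] [ 0.5103 -0.0887  0.092 ] [ 0.4463 -0.0874  0.092 ]
collar 0.1 [ 0.4762 -0.0877  0.1   ] [ 0.4765 -0.0568  0.1   ] [ 0.4758 -0.1186  0.1   ] [ 0.5081 -0.0884  0.1   ] [ 0.4446 -0.0871  0.1   ]
collar 0.104 [ 0.4752 -0.0875  0.104 ] [ 0.4756 -0.0567  0.104 ] [ 0.4749 -0.1183  0.104 ] [ 0.5071 -0.0882  0.104 ] [ 0.4438 -0.0869  0.104 ]
265 226 [0.51 0.08 0.07]
266 265 [0.435 0.082 0.016]
270 196 [ 0.599  0.076 -0.001]
270 303 [0.353 0.073 0.008]
344 222 [ 0.509 -0.087  0.099]
344 251 [ 0.448 -0.086  0.096]
329 238 [ 0.476 -0.056  0.094]
359 238 [ 0.484 -0.12   0.056]
344 240 [ 0.491 -0.09   0.008]
330 170 [ 0.573 -0.057  0.237]
370 180 [ 0.496 -0.115  0.399]
```

```bash
cat >> h.py <<'E'
from scipy.spatial.transform import Rotation as Ro
def to(x,y,z,yaw):  # world TCP target -> tool-axes mm and roll
    s=telemetry.observe(); R=Ro.from_euler('xyz',s['tool_rot']).as_matrix()
    d=R.T@(np.array([x,y,z])-s['tool_pos'])*1000
    r=-(yaw-s['tool_rot'][2]); r=(r+np.pi)%(2*np.pi)-np.pi
    print('t',round(s['time'],2),'pos',s['tool_pos'].round(4),'rot',np.round(s['tool_rot'],3),'F',np.round(s['contact_force'],2),'M',np.round(s['torque'],2),'op',round(s['opening'],4),'-> d',d.round(1),'roll',round(r,3))
E
python3 -c "
from h import *
pts=[]
for n,f in(('top','top0'),('side','side0')):
  K,R,t=cal(n);d=np.load(f'pics/{f}.npz')['d'];v,u=np.nonzero(d>0);q=np.linalg.inv(K)@np.stack([u,v,u*0+1])*d[v,u]
  pts.append((R.T@(q-t[:,None])).T)
p=np.vstack(pts);m=(p[:,2]>.11)&(p[:,2]<1.0)
p=p[m]
print('cols y from .3 to -.25 step .05; min z cm')
for x in np.arange(.25,.70,.05):
  print(round(x,2),[ (lambda q:(int(100*q.min()) if len(q)>3 else -1))(p[(abs(p[:,0]-x)<.025)&(abs(p[:,1]-y)<.025)][:,2]) for y in np.arange(.3,-.26,-.05)])
to(.4457,.0838,.26,3.074)
"
```

```text
cols y from .3 to -.25 step .05; min z cm
0.25 [-1, -1, -1, -1, -1, -1, -1, -1, -1, -1, 88, 87]
0.3 [-1, -1, -1, -1, -1, -1, -1, -1, -1, -1, 89, 65]
0.35 [-1, -1, -1, -1, -1, -1, -1, -1, -1, -1, -1, -1]
0.4 [-1, -1, -1, -1, -1, -1, -1, -1, -1, -1, -1, -1]
0.45 [-1, -1, -1, -1, -1, -1, -1, -1, 32, -1, -1, -1]
0.5 [-1, -1, -1, -1, -1, -1, -1, -1, 31, 19, 21, -1]
0.55 [-1, -1, 39, -1, -1, 24, 22, 21, 17, 17, 18, 36]
0.6 [33, 38, 38, 39, 53, 23, 20, 22, 20, 23, 24, 53]
0.65 [33, 40, 38, 49, 49, 49, 30, 27, 28, 49, 49, 49]
t 0.1 pos [0.2153 0.4787 0.4041] rot [-3.14  -0.     2.719] F [ 1.08 -0.17 -0.04] M [0.03 0.03 0.06] op 0.0916 -> d [-372.1 -265.4  144.4] roll -0.355
```

```bash
python3 -m crank '[[1,-372,-265,144,-0.355],[1,-372,-265,144,-0.355],[1,-372,-265,144,-0.355],[1,-372,-265,144,-0.355],[1,-372,-265,144,-0.355],[1,-372,-265,144,-0.355],[1,-372,-265,144,-0.355],[1,-372,-265,144,-0.355],[1,-372,-265,144,-0.355],[1,-372,-265,144,-0.355],[1,-372,-265,144,-0.355],[1,-372,-265,144,-0.355]]' 40
python3 -c "
from h import *
to(.4457,.0838,.26,3.074)
c=cal('wrist'); snap('wrist','w1'); np.save('pics/w1c.npy',np.array([*c],dtype=object),allow_pickle=True)
"
```

```text
time: 1.1
tool_pos: [0.4468, 0.0818, 0.2597]
tool_rot: [-3.141, -0.0, 3.073]
contact_force: [-0.3, -0.3, -0.5]
opening: 0.0917
grip_force: 0.0
t 1.1 pos [0.4468 0.0818 0.2597] rot [-3.141 -0.     3.073] F [-0.27 -0.32 -0.48] M [ 0.07 -0.01  0.01] op 0.0917 -> d [ 1.3  1.9 -0.3] roll -0.001Traceback (most recent call last):
  File "<string>", line 4, in <module>
    c=cal('wrist'); snap('wrist','w1'); np.save('pics/w1c.npy',np.array([*c],dtype=object),allow_pickle=True)
                                                               ~~~~~~~~^^^^^^^^^^^^^^^^^^^
ValueError: could not broadcast input array from shape (3,3) into shape (3,)
```

View pics/w1.png

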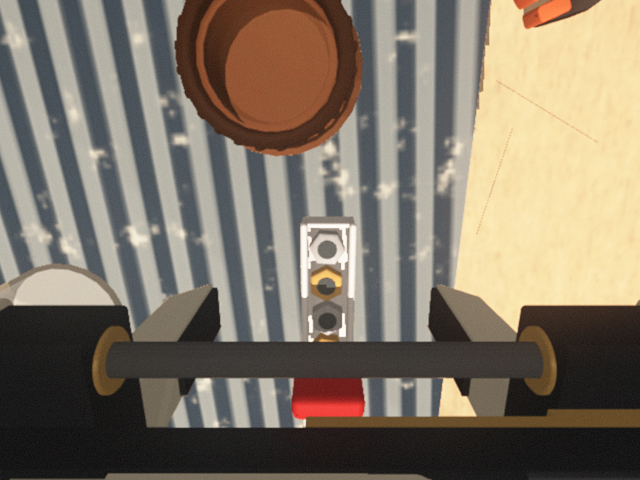

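Wrist view: the tail end of the chute is at (328,222), with its walls at columns 302 and 354. It is aligned with the fingers, and the brown jar is clear behind.

```bash
python3 -c "
from h import *
c=cal('wrist')
for u,v in[(302,226),(354,226),(301,300),(354,300)]: print(ray(c,u,v,.02).round(4))
to(.4457,.0838,.26,3.074)
"
```

```text
[0.4288 0.0671 0.02  ]
[0.4309 0.0965 0.02  ]
[0.4747 0.0625 0.02  ]
[0.4769 0.0943 0.02  ]
t 1.15 pos [0.4488 0.079  0.2586] rot [-3.14   0.     3.071] F [ 2.79 -2.92 -1.76] M [-0.07 -0.19  0.02] op 0.092 -> d [ 3.5  4.5 -1.4] roll -0.003
```

```bash
python3 -m crank '[[1,0,0,25,0],[1,0,0,50,0],[1,0,0,65,0],[1,0,0,72,0],[1,0,0,76,0],[1,0,0,76,0],[1,0,0,76,0]]' 
python3 -c "
from h import *
to(.447,.082,.184,3.074)"
python3 -m crank '[[-1,0,0,0,0],[-1,0,0,0,0],[-1,0,0,0,0],[-1,0,0,0,0],[-1,0,0,0,0],[-1,0,0,0,0],[-1,0,0,0,0],[-1,0,0,0,0],[-1,0,0,0,0],[-1,0,0,0,0],[-1,0,0,0,0],[-1,0,0,0,0]]' 40
```

```text
time: 1.73
tool_pos: [0.4462, 0.0846, 0.1853]
tool_rot: [3.141, 0.001, 3.074]
contact_force: [0.0, 0.4, 0.3]
opening: 0.0916
grip_force: 0.0
t 1.73 pos [0.4462 0.0846 0.1853] rot [3.141e+00 1.000e-03 3.074e+00] F [0.   0.44 0.27] M [-0.   -0.04  0.04] op 0.0916 -> d [-1.  -2.6  1.3] roll 0.0
time: 2.73
tool_pos: [0.4459, 0.0845, 0.1847]
tool_rot: [3.142, 0.0, 3.074]
contact_force: [0.4, -0.0, 0.0]
opening: 0.0307
grip_force: 40.0
```

```bash
python3 -m crank '[[-1,0,0,-3,0],[-1,0,0,-8,0],[-1,0,0,-15,0],[-1,0,0,-25,0],[-1,0,0,-40,0],[-1,0,0,-60,0],[-1,0,0,-80,0],[-1,0,0,-100,0],[-1,0,0,-115,0],[-1,0,0,-122,0],[-1,0,0,-122,0],[-1,0,0,-122,0]]'
python3 -c "
from h import *
to(.447,.082,.31,3.074)
snap('side','s2',(230,130,430,280),4)"
```

```text
time: 3.73
tool_pos: [0.4456, 0.0845, 0.3067]
tool_rot: [3.142, 0.0, 3.074]
contact_force: [0.4, 0.6, -1.8]
opening: 0.0306
grip_force: 40.0
t 3.73 pos [0.4456 0.0845 0.3067] rot [3.142 0.    3.074] F [ 0.43  0.63 -1.8 ] M [ 0.02  0.18 -0.02] op 0.0306 -> d [-1.5 -2.4 -3.3] roll -0.0
```

View pics/s2.png

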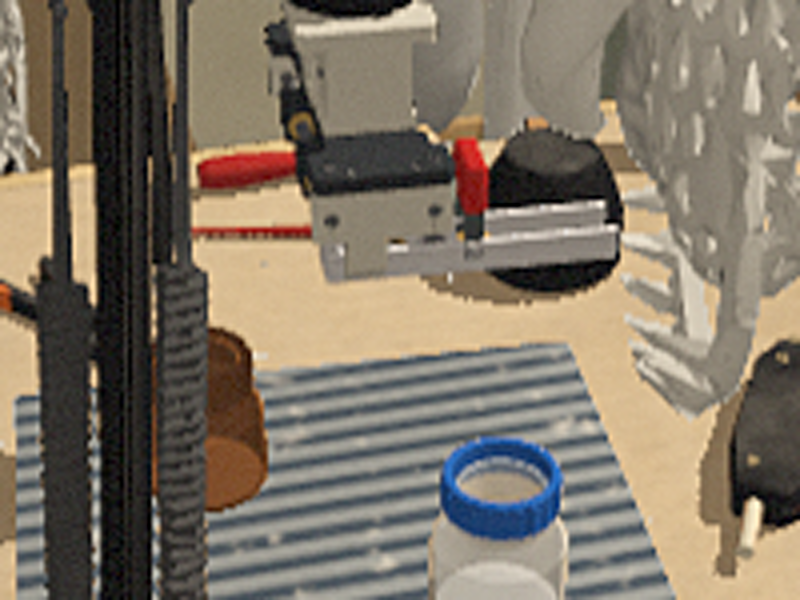

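The chute is held with its nose at (618,240) in the crop, looking level. Checking this by projection and working out the next move.

```bash
python3 -c "
from h import *
c=cal('side'); R=Ro.from_euler('z',-.068).as_matrix()
tail=np.array([.4237,.0853,.124])
for n,p in(('tailbot',[0,-.0155,0]),('nosebot',[.17,-.0155,0]),('nosetop',[.17,-.0155,.018])): print(n,(proj(c,tail+R@p)-[230,130])*4)
# approach: nose dir yaw -0.9 ; TCP over tail point 22.3mm ahead of tail; nose 148 mm ahead of TCP
d=np.array([np.cos(.9),-np.sin(.9)]); j=np.array([.476,-.0875])
q=j-d*(.148-(-.008)) ; q=j-d*.012-d*.148; print(q)
to(q[0],q[1],.31,-.9+np.pi)"
```

```text
tailbot [319.880198   281.74305926]
nosebot [609.37880773 251.26596529]
nosetop [611.31050816 224.46145412]
[0.37654241 0.03783231]
t 3.78 pos [0.4455 0.0845 0.3061] rot [-3.142e+00 -1.000e-03  3.074e+00] F [-0.12  0.29 -2.7 ] M [ 0.05  0.18 -0.01] op 0.0307 -> d [ 65.6 -51.2  -3.8] roll 0.832
```

```bash
python3 -m crank '[[-1,7,-5,0,0.08],[-1,14,-10,0,0.16],[-1,21,-15,0,0.25],[-1,28,-20,0,0.34],[-1,35,-25,0,0.43],[-1,42,-30,0,0.52],[-1,49,-35,0,0.61],[-1,56,-40,0,0.69],[-1,62,-45,0,0.76],[-1,66,-48,0,0.81],[-1,68,-49,0,0.832],[-1,68,-49,0,0.832]]'
python3 -c "
from h import *
to(.3747,.0402,.307,-.9+np.pi)
snap('side','s3',(230,150,430,300),4); snap('top','t3',(250,180,410,300),5)"
```

```text
time: 4.78
tool_pos: [0.3743, 0.0401, 0.306]
tool_rot: [-3.14, -0.001, 2.241]
contact_force: [0.6, 0.5, -2.8]
opening: 0.0304
grip_force: 40.0
t 4.78 pos [0.3743 0.0401 0.306 ] rot [-3.140e+00 -1.000e-03  2.241e+00] F [ 0.6   0.55 -2.84] M [0.11 0.11 0.07] op 0.0304 -> d [-0.2  0.4 -1. ] roll -0.0
```

View pics/s3.png

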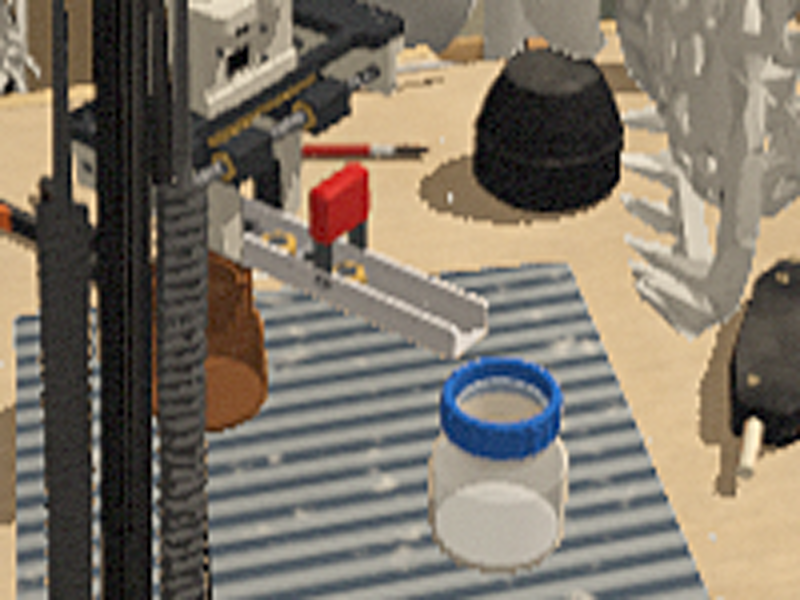

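View pics/t3.png

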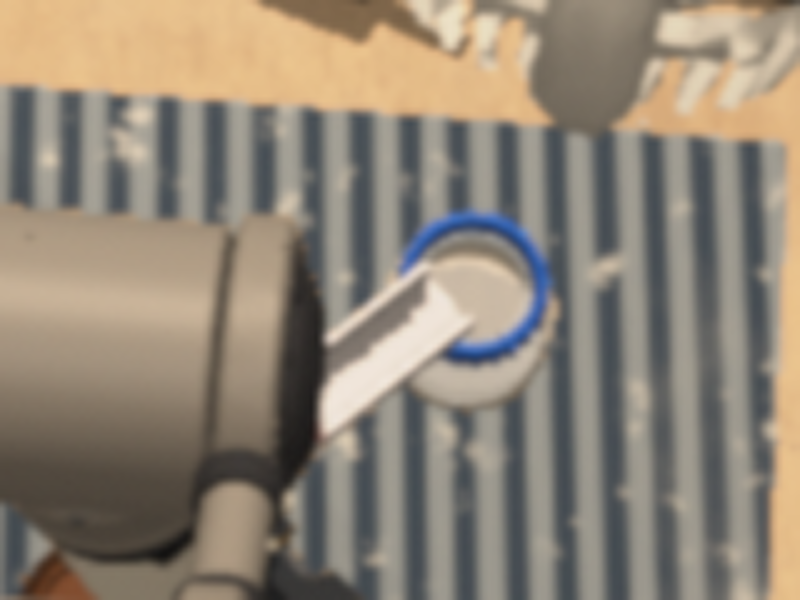

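Top crop: the nose wall tips are at (428,263) and (472,318), and the collar is centred at (476,286). Side crop: the nose's lower near corner is at (457,357) and the handle is at (340,203). Triangulating.

```bash
python3 -c "
from h import *
c=cal('top'); f=lambda x,y,z: ray(c,250+(x+.5)/5-.5,180+(y+.5)/5-.5,z)
for zt in(.13,.135): 
  a=f(428,263,zt);b=f(472,318,zt);print(zt,a.round(4),b.round(4),((a+b)/2).round(4))
print('collar',f(476,286,.1).round(4))
s=cal('side')
d=np.array([np.cos(.9),-np.sin(.9),0]);l=np.array([d[1],-d[0],0]) # right side
for x0 in [(.3743,.0401)]:
  for th in(0,.04,.08,.12):
    z0=.306-.1827
    n=np.array([*x0,z0])+d*.148*np.cos(th)-np.array([0,0,.148*np.sin(th)])
    up=np.array([0,0,1])*np.cos(th)+d*np.sin(th)
    print(th,n.round(4),(proj(s,n+l*.0155)-[230,150])*4,(proj(s,n+l*.0155+up*.018)-[230,150])*4,(proj(s,n-l*.0155+up*.018)-[230,150])*4)
"
```

```text
0.13 [ 0.4795 -0.0676  0.13  ] [ 0.4566 -0.0848  0.13  ] [ 0.468  -0.0762  0.13  ]
0.135 [ 0.4783 -0.0675  0.135 ] [ 0.4555 -0.0846  0.135 ] [ 0.4669 -0.0761  0.135 ]
collar [ 0.4769 -0.0881  0.1   ]
0 [ 0.4663 -0.0758  0.1233] [447.6926131  353.52512922] [448.045142   324.92083176] [483.43958541 296.20128806]
0.04 [ 0.4662 -0.0757  0.1174] [447.39009715 362.70471701] [448.89632748 334.84425089] [484.15284572 306.02121188]
0.08 [ 0.466  -0.0755  0.1115] [446.71515942 371.63231872] [449.35963464 344.56162107] [484.48253464 315.64364214]
0.12 [ 0.4656 -0.075   0.1056] [445.6734026  380.29380693] [449.43831801 354.05600296] [484.43204319 325.05176391]
```

```bash
python3 -m crank '[[-1,0,0,3,0],[-1,0,0,6,0],[-1,0,0,9,0],[-1,0,0,11,0],[-1,0,0,11,0],[-1,0,0,11,0]]' 20
python3 -c "
from h import *
to(.3743,.0401,.295,2.241)"
python3 -m crank '[[-1,0,0,1,0],[-1,0,0,2,0],[-1,0,0,2,0],[-1,0,0,2,0]]'
python3 -m crank '[[-1,0,0,1,0],[-1,0,0,2,0],[-1,0,0,2,0],[-1,0,0,2,0]]'
python3 -c "
from h import *
to(.3743,.0401,.295,2.241)"
```

```text
time: 5.38
tool_pos: [0.3748, 0.0402, 0.2955]
tool_rot: [-3.141, -0.0, 2.242]
contact_force: [0.0, -0.2, -1.6]
opening: 0.0308
grip_force: 20.0
t 5.38 pos [0.3748 0.0402 0.2955] rot [-3.141 -0.     2.242] F [ 0.04 -0.18 -1.6 ] M [0.07 0.07 0.  ] op 0.0308 -> d [ 0.2 -0.4  0.5] roll 0.001
time: 5.72
tool_pos: [0.3747, 0.0402, 0.2937]
tool_rot: [3.141, -0.0, 2.242]
contact_force: [-0.0, -1.1, -3.3]
opening: 0.0308
grip_force: 20.0
time: 6.05
tool_pos: [0.3747, 0.0402, 0.2917]
tool_rot: [-3.142, -0.0, 2.242]
contact_force: [-0.6, 0.0, -2.1]
opening: 0.0305
grip_force: 20.0
t 6.05 pos [0.3747 0.0402 0.2917] rot [-3.142 -0.     2.242] F [-0.55  0.02 -2.1 ] M [0.05 0.06 0.04] op 0.0305 -> d [ 0.2 -0.4 -3.3] roll 0.001
```

```bash
cat > m.py <<'E'
from h import *
s=telemetry.observe(); d=np.array([np.cos(.9),-np.sin(.9)]); l=np.array([-d[1],d[0]])
print(round(s['time'],2),'z',round(s['tool_pos'][2],4),'Fz',round(s['contact_force'][2],2),'Mlat',round(np.dot(s['torque'][:2],l),3),'op',round(s['opening'],4))
E
for i in 1 2; do python3 -m crank '[[-1,0,0,1,0],[-1,0,0,1,0]]' >/dev/null; python3 m.py;  python3 -m crank '[[-1,0,0,1,0]]' >/dev/null; python3 m.py; python3 -m crank '[[-1,0,0,0,0]]' >/dev/null; python3 m.py; done
```

```text
6.22 z 0.2906 Fz -2.67 Mlat 0.155 op 0.031
6.3 z 0.2897 Fz -2.11 Mlat 0.07 op 0.0305
6.38 z 0.2896 Fz -2.97 Mlat 0.073 op 0.0311
6.55 z 0.2886 Fz -2.31 Mlat 0.102 op 0.0309
6.63 z 0.2877 Fz -2.4 Mlat 0.093 op 0.0306
6.72 z 0.2876 Fz -2.16 Mlat 0.133 op 0.0306
```

```bash
python3 -m crank '[[-1,0,0,1,0],[-1,0,0,1,0]]' >/dev/null; python3 m.py; python3 -m crank '[[-1,0,0,0,0]]' >/dev/null; python3 m.py; python3 -m crank '[[-1,0,0,0,0]]' >/dev/null; python3 m.py
python3 -m crank '[[-1,0,0,1,0],[-1,0,0,1,0]]' >/dev/null; python3 m.py; python3 -m crank '[[-1,0,0,0,0]]' >/dev/null; python3 m.py; python3 -m crank '[[-1,0,0,0,0]]' >/dev/null; python3 m.py
```

```text
6.88 z 0.2866 Fz -2.45 Mlat 0.08 op 0.0309
6.97 z 0.2867 Fz -1.57 Mlat 0.083 op 0.0308
7.05 z 0.2867 Fz -2.53 Mlat 0.082 op 0.0309
7.22 z 0.2856 Fz -2.35 Mlat 0.102 op 0.0307
7.3 z 0.2857 Fz -1.91 Mlat 0.054 op 0.0308
7.38 z 0.2857 Fz -2.22 Mlat 0.147 op 0.031
```

```bash
python3 -m crank '[[-1,0,0,1,0],[-1,0,0,1,0]]' >/dev/null; python3 m.py; python3 -m crank '[[-1,0,0,0,0]]' >/dev/null; python3 m.py; python3 -m crank '[[-1,0,0,0,0]]' >/dev/null; python3 m.py
```

```text
7.55 z 0.2846 Fz -2.37 Mlat 0.124 op 0.0311
7.63 z 0.2847 Fz -2.35 Mlat 0.128 op 0.0307
7.72 z 0.2847 Fz -1.87 Mlat 0.111 op 0.0307
```

```bash
for i in 1 2; do python3 -m crank '[[-1,0,0,1,0],[-1,0,0,1,0]]' >/dev/null; python3 m.py; python3 -m crank '[[-1,0,0,0,0]]' >/dev/null; python3 m.py; python3 -m crank '[[-1,0,0,0,0]]' >/dev/null; python3 m.py; done
```

```text
7.88 z 0.2836 Fz -2.65 Mlat 0.102 op 0.031
7.97 z 0.2836 Fz -1.39 Mlat 0.12 op 0.0308
8.05 z 0.2837 Fz -2.57 Mlat 0.054 op 0.0306
8.22 z 0.2826 Fz -3.21 Mlat 0.05 op 0.0306
8.3 z 0.2827 Fz -2.38 Mlat 0.045 op 0.0308
8.38 z 0.2827 Fz -2.44 Mlat 0.041 op 0.031
```

```bash
for i in 1 2; do python3 -m crank '[[-1,0,0,1,0],[-1,0,0,1,0]]' >/dev/null; python3 m.py; python3 -m crank '[[-1,0,0,0,0]]' >/dev/null; python3 m.py; python3 -m crank '[[-1,0,0,0,0]]' >/dev/null; python3 m.py; done
```

```text
8.55 z 0.2817 Fz -1.09 Mlat 0.019 op 0.0305
8.63 z 0.2818 Fz -1.37 Mlat -0.04 op 0.0306
8.72 z 0.2818 Fz -0.83 Mlat 0.02 op 0.0305
8.88 z 0.2807 Fz -0.89 Mlat -0.129 op 0.0308
8.97 z 0.2807 Fz -0.89 Mlat -0.056 op 0.0306
9.05 z 0.2808 Fz -0.32 Mlat -0.098 op 0.0307
```

```bash
python3 -m crank '[[-1,0,0,0,0],[-1,0,0,0,0],[-1,0,0,0,0],[-1,0,0,0,0]]' >/dev/null; python3 m.py; python3 -m crank '[[-1,0,0,0,0],[-1,0,0,0,0],[-1,0,0,0,0]]' 6 >/dev/null; python3 m.py
python3 -m crank '[[-1,-1,0,-2,0],[-1,-2,0,-4,0],[-1,-3,0,-6,0],[-1,-4,0,-8,0],[-1,-4,0,-8,0]]' >/dev/null; python3 m.py
python3 -m crank '[[-1,0,0,0,0]]' >/dev/null; python3 m.py; python3 -m crank '[[-1,0,0,0,0]]' >/dev/null; python3 m.py
python3 -c "
from h import *
snap('side','s4',(230,150,430,300),4)"
```

```text
9.38 z 0.2807 Fz -1.22 Mlat -0.049 op 0.0313
9.63 z 0.2807 Fz -1.03 Mlat -0.061 op 0.0311
10.05 z 0.2892 Fz -2.79 Mlat -0.047 op 0.031
10.13 z 0.2889 Fz -1.35 Mlat -0.099 op 0.031
10.22 z 0.2888 Fz -2.16 Mlat -0.134 op 0.0309
```

View pics/s4.png

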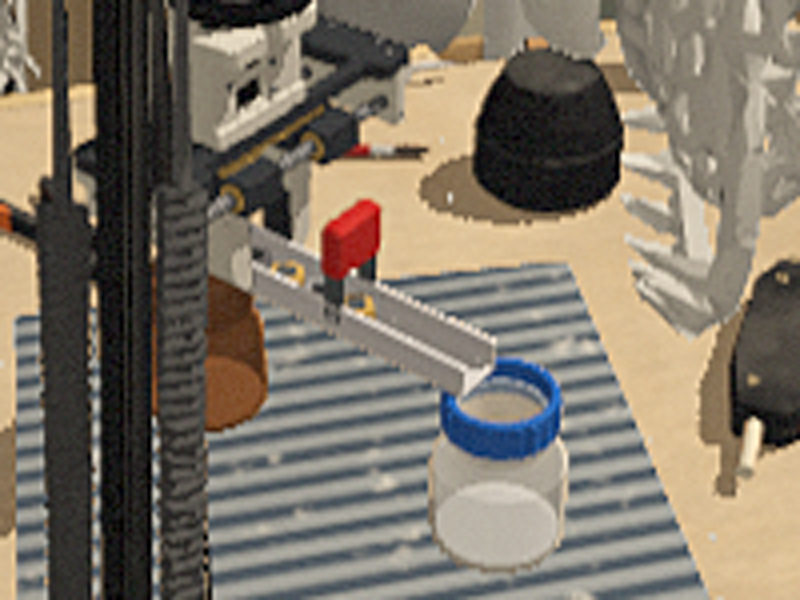

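The nose rests at (465,390) inside the near rim, all the nuts are still in the chute, and it is pivoting in the light grip. Continuing to tip.

```bash
python3 -m crank '[[-1,-1,0,-4,0],[-1,-2,0,-8,0],[-1,-4,0,-12,0],[-1,-5,0,-16,0],[-1,-7,0,-20,0],[-1,-8,0,-24,0],[-1,-10,0,-29,0],[-1,-12,0,-34,0],[-1,-12,0,-34,0]]' >/dev/null; python3 m.py
python3 -m crank '[[-1,0,0,0,0]]' >/dev/null; python3 m.py; python3 -m crank '[[-1,0,0,0,0]]' >/dev/null; python3 m.py
python3 -m crank '[[-1,-3,0,-5,0],[-1,-6,0,-10,0],[-1,-9,0,-16,0],[-1,-12,0,-21,0],[-1,-12,0,-21,0],[-1,-12,0,-21,0],[-1,-12,0,-21,0],[-1,-12,0,-21,0]]' >/dev/null; python3 m.py
python3 -m crank '[[-1,0,0,0,0]]' >/dev/null; python3 m.py
python3 -c "
from h import *
snap('side','s5',(230,130,430,280),4)"
```

```text
11.02 z 0.3237 Fz -1.42 Mlat -0.008 op 0.0308
11.1 z 0.3231 Fz -1.43 Mlat -0.19 op 0.0306
11.18 z 0.3227 Fz -2.01 Mlat -0.235 op 0.0309
11.85 z 0.3436 Fz -1.85 Mlat -0.23 op 0.031
11.93 z 0.3436 Fz -1.89 Mlat -0.302 op 0.0309
```

View pics/s5.png

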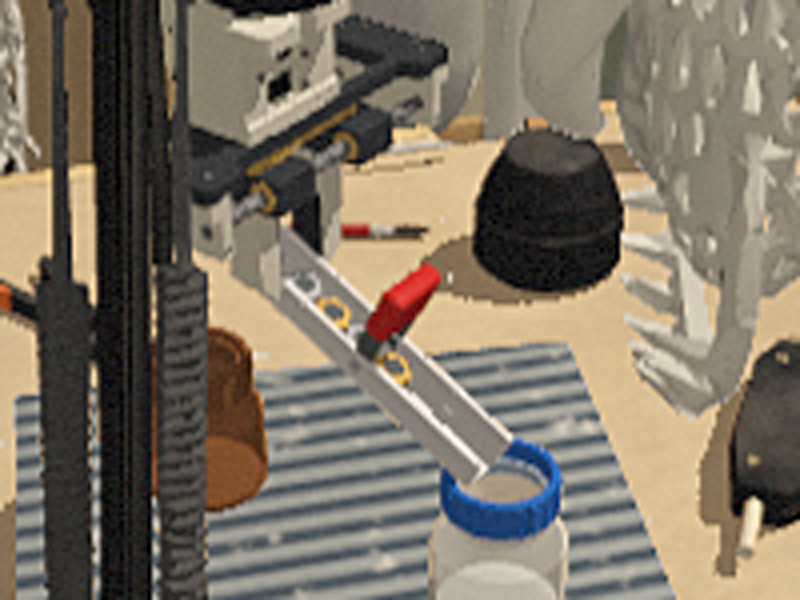

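At roughly 28° the nose still rests on the rim at (480,478) and the nuts are in. I'll press back 1.5 mm so the contact is definite, hold, then go on to about 42°.

```bash
python3 -m crank '[[-1,0,0,1.5,0],[-1,0,0,1.5,0],[-1,0,0,1.5,0],[-1,0,0,1.5,0],[-1,0,0,1.5,0],[-1,0,0,1.5,0]]' >/dev/null; python3 m.py; python3 -c "
from h import *
to(.4,0,.34,2.241)"
python3 -m crank '[[-1,-3,0,-4,0],[-1,-6,0,-8,0],[-1,-9,0,-12,0],[-1,-12,0,-16,0],[-1,-15,0,-20,0],[-1,-18,0,-22,0],[-1,-18,0,-22,0],[-1,-18,0,-22,0],[-1,-18,0,-21,0],[-1,-18,0,-21,0],[-1,-18,0,-21,0],[-1,-18,0,-21,0]]' >/dev/null; python3 m.py
python3 -c "
from h import *
to(.4,0,.34,2.241)
snap('side','s6',(230,130,430,280),4)"
```

```text
12.48 z 0.3422 Fz -2.37 Mlat -0.112 op 0.031
t 12.48 pos [0.3921 0.0183 0.3422] rot [ 3.142 -0.     2.242] F [ 0.05 -0.5  -2.37] M [ 0.01 -0.2   0.07] op 0.031 -> d [-19.2  -5.2   2.2] roll 0.001
13.48 z 0.3631 Fz -1.92 Mlat -0.138 op 0.0309
t 13.48 pos [0.4033 0.0042 0.3631] rot [-3.142 -0.     2.242] F [ 0.32 -0.39 -1.92] M [-0.08 -0.12  0.08] op 0.0309 -> d [-1.3 -5.2 23.1] roll 0.001
```

View pics/s6.png

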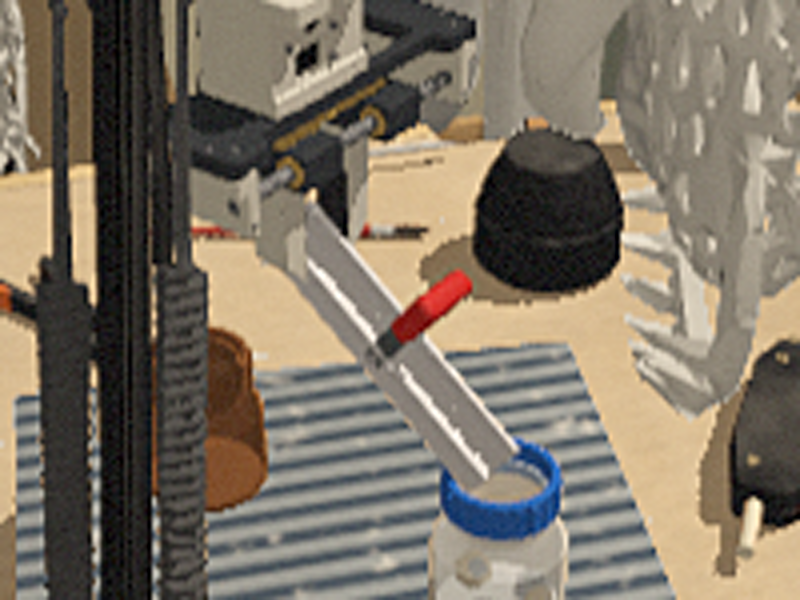

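The chute is empty and the nuts show in the jar at (470,570). To make sure the tipped-contact step registers, I'll firm the grip and press lightly for about 0.5 s.

```bash
python3 -m crank '[[-1,0,0,0,0],[-1,0,0,0,0],[-1,0,0,0,0]]' 20 >/dev/null; python3 m.py
for i in 1 2 3; do python3 -m crank '[[-1,0,0,1,0],[-1,0,0,1,0]]' >/dev/null; python3 m.py; python3 -m crank '[[-1,0,0,0,0],[-1,0,0,0,0]]' >/dev/null; python3 m.py;done
```

```text
13.78 z 0.3632 Fz -0.15 Mlat -0.115 op 0.0309
13.95 z 0.3622 Fz -0.97 Mlat -0.256 op 0.0309
14.12 z 0.3623 Fz -1.21 Mlat -0.257 op 0.0308
14.28 z 0.3612 Fz 0.8 Mlat -0.335 op 0.0308
14.45 z 0.3612 Fz 0.09 Mlat -0.317 op 0.031
14.62 z 0.3601 Fz -0.18 Mlat -0.322 op 0.0306
14.78 z 0.3602 Fz -0.22 Mlat -0.276 op 0.0308
```

```bash
python3 -m crank '[[-1,0,0,0,0],[-1,0,0,0,0],[-1,2,0,-5,0],[-1,5,0,-15,0],[-1,10,0,-28,0],[-1,15,0,-38,0],[-1,15,0,-40,0],[-1,15,0,-40,0],[-1,15,0,-40,0]]' 25 >/dev/null
python3 -c "
from h import *
to(.446,.0845,.40,3.074)
im,d=snap('top','t7',(300,190,390,280),6)"
```

```text
t 15.53 pos [0.3938 0.0159 0.3998] rot [-3.141e+00 -1.000e-03  2.242e+00] F [-0.18  0.38 -2.88] M [ 0.03  0.05 -0.  ] op 0.0306 -> d [21.2 83.6 -0.3] roll -0.832
```

View pics/t7.png

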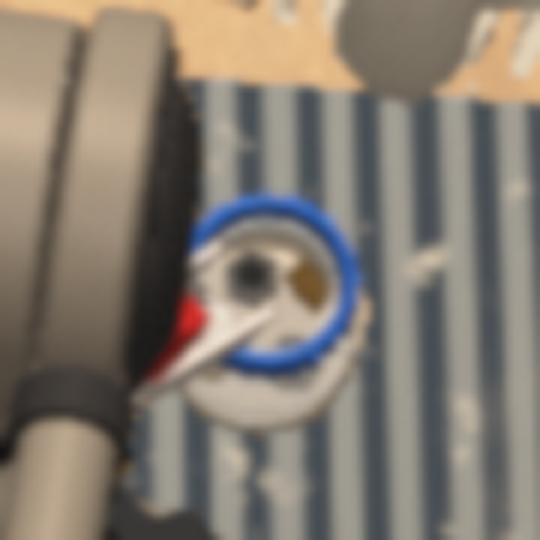

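The nuts show inside the jar at (250,278), (308,285) and (290,345) in the top crop. Moving back to the original spot to set the chute down.

```bash
python3 -m crank '[[-1,2,8,0,-0.07],[-1,4,16,0,-0.15],[-1,6,24,0,-0.23],[-1,8,32,0,-0.31],[-1,10,40,0,-0.4],[-1,12,48,0,-0.49],[-1,14,56,0,-0.58],[-1,16,64,0,-0.66],[-1,18,72,0,-0.74],[-1,20,80,0,-0.8],[-1,21,84,0,-0.832],[-1,21,84,0,-0.832]]' >/dev/null
python3 -m crank '[[-1,0,0,20,0],[-1,0,0,45,0],[-1,0,0,70,0],[-1,-8,0,90,0],[-1,-16,0,102,0],[-1,-20,0,108,0],[-1,-20,0,108,0],[-1,-20,0,108,0]]' >/dev/null
python3 -c "
from h import *
to(.446,.0845,.1855,3.074)
snap('side','s8',(230,130,430,280),4)"
```

```text
t 17.25 pos [0.4667 0.083  0.2923] rot [-3.142e+00 -1.000e-03  3.073e+00] F [ 0.36  0.4  -1.21] M [0.06 0.07 0.02] op 0.0309 -> d [ 20.7   0.  106.8] roll -0.001
```

View pics/s8.png

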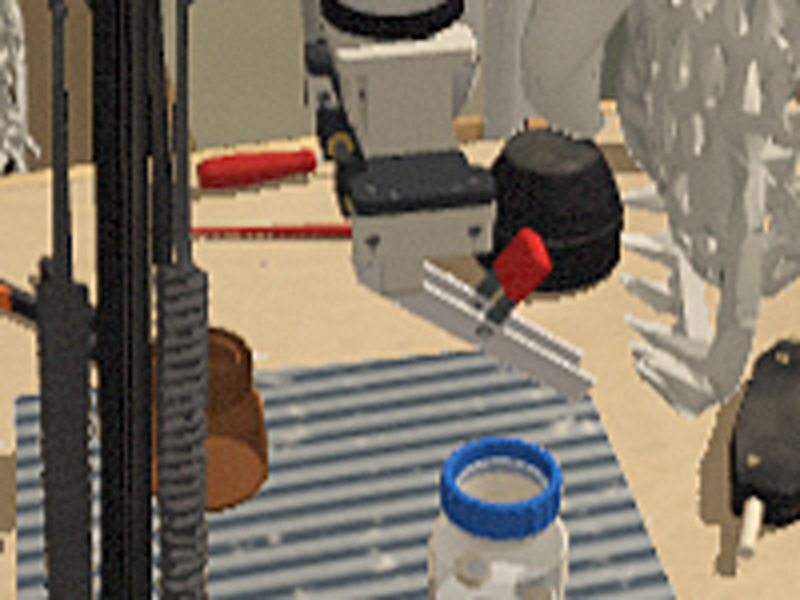

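```bash
python3 -m crank '[[-1,0,0,8,0],[-1,0,0,16,0],[-1,2,0,24,0],[-1,4,0,32,0],[-1,6,0,40,0],[-1,8,0,48,0],[-1,10,0,56,0],[-1,12,0,64,0],[-1,14,0,70,0],[-1,14,0,70,0]]' 6
python3 -m crank '[[-1,1,0,6,0],[-1,2,0,12,0],[-1,3,0,18,0],[-1,4,0,24,0],[-1,5,0,29,0],[-1,6,0,33,0],[-1,6,0,36,0],[-1,6,0,37,0],[-1,6,0,37,0],[-1,6,0,37,0]]' 5
```

```text
time: 18.13
tool_pos: [0.4521, 0.0842, 0.2209]
tool_rot: [-3.141, -0.002, 3.074]
contact_force: [-0.1, -0.2, -0.1]
opening: 0.0311
grip_force: 6.0
time: 18.97
tool_pos: [0.4468, 0.0846, 0.1852]
tool_rot: [3.142, 0.0, 3.074]
contact_force: [0.7, 0.5, -0.7]
opening: 0.0311
grip_force: 5.0
```

Flat height reached. Opening, rising and clearing the view, then checking with depth.

```bash
python3 -m crank '[[-0.2,0,0,0,0],[0,0,0,0,0],[0.2,0,0,0,0],[0.2,0,0,0,0],[0.2,0,0,-5,0],[0.2,0,0,-20,0],[0.2,0,0,-50,0],[0.2,0,0,-80,0],[0.2,0,0,-110,0],[0.2,0,0,-120,0]]'
python3 -m crank '[[0.2,0,40,-30,0],[0.2,0,80,-60,0],[0.2,0,120,-90,0],[0.2,30,160,-90,0],[0.2,60,200,-90,0],[0.2,100,230,-90,0],[0.2,130,250,-90,0],[0.2,130,250,-90,0],[0.2,130,250,-90,0]]'
cat > v.py <<'E'
from h import *
im,d=snap('top','t9',(225,185,385,335),4)
K,R,t=cal('top')
v,u=np.nonzero(d>0);P=(R.T@(np.linalg.inv(K)@np.stack([u,v,u*0+1])*d[v,u]-t[:,None])).T
I=im[v,u].astype(int); hsv=cv2.cvtColor(im,cv2.COLOR_RGB2HSV)[v,u]
m=(I[:,2]>120)&(I[:,0]<90)&(abs(P[:,0]-.476)<.08)&(abs(P[:,1]+.088)<.08)
print('collar',m.sum(),(P[m].min(0)+P[m].max(0))/2, np.median(P[m],0))
m=(I[:,0]>150)&(I[:,1]<60)&(P[:,0]>.4)&(P[:,0]<.65)&(P[:,1]<.17)&(P[:,1]>-.05)
print('handle',m.sum(),np.median(P[m],0).round(4),np.ptp(P[m][:,:2],axis=0).round(3))
# chute walls: bright pixels
m=(hsv[:,2]>170)&(hsv[:,1]<50)&(abs(P[:,0]-.51)<.11)&(abs(P[:,1]-.08)<.04)
q=P[m];A=np.c_[q[:,:2],np.ones(len(q))];print('chute px',len(q),q.min(0).round(3),q.max(0).round(3),'plane',np.linalg.lstsq(A,q[:,2],rcond=None)[0].round(3))
# jar inside colours
c=proj(cal('top'),[.476,-.088,.02]);print('jar px',c)
E
python3 v.py
```

```text
time: 19.8
tool_pos: [0.4474, 0.0847, 0.3095]
tool_rot: [3.141, 0.006, 3.074]
contact_force: [0.9, 0.2, 0.6]
opening: 0.0547
grip_force: 0.0
time: 20.55
tool_pos: [0.3296, 0.3459, 0.3958]
tool_rot: [3.14, -0.002, 3.079]
contact_force: [0.2, -0.3, 0.6]
opening: 0.0548
grip_force: 0.0
collar 190 [ 0.49138108 -0.09189632  0.05193133] [ 0.48370133 -0.08998779  0.09867728]
handle 43 [0.506  0.0818 0.0716] [0.008 0.032]
chute px 1056 [ 0.4    0.041 -0.005] [0.62  0.12  0.539] plane [ 2.197  2.145 -1.236]
jar px [343.28932279 245.57096068]
```

```bash
python3 -c "
from h import *
K,R,t=cal('top');c=(K,R,t)
for f in('top0','t9'):
  z=np.load(f'pics/{f}.npz');im=z['im'].astype(int);d=z['d']
  b=(im[:,:,2]>110)&(im[:,:,0]<80)&(im[:,:,2]-im[:,:,0]>60);b[:,:310]=0;b[:,380:]=0;b[:205]=0;b[275:]=0
  v,u=np.nonzero(b);print(f,'collar bbox',u.min(),u.max(),v.min(),v.max(),u.mean().round(2),v.mean().round(2))
  fl=[]
  for x in np.arange(-.075,.08,.012):
    p=np.array([.5056,.0815,.005])+np.array([x,-.068*x,0]);a,e=np.round(proj(c,p)).astype(int)
    P=R.T@(np.linalg.inv(K)@[a,e,1]*d[e,a]-t);fl.append((round(x,3),round(P[2]*1000),*im[e,a]))
  print([tuple(int(k) if i else float(k) for i,k in enumerate(q)) for q in fl])
  br=(im[:,:,0]-im[:,:,2]>45)&(im[:,:,1]>60);print('brass px jar',br[225:262,328:360].sum(),'chute',br[220:272,256:276].sum())
"

```

```text
top0 collar bbox 330 359 222 250 344.92 235.42
[(-0.075, 9, 189, 178, 168), (-0.063, 22, 93, 91, 85), (-0.051, 9, 144, 123, 101), (-0.039, 20, 75, 72, 66), (-0.027, 3, 115, 100, 85), (-0.015, 12, 46, 45, 44), (-0.003, 5, 141, 116, 91), (0.009, 60, 96, 29, 24), (0.021, 70, 228, 60, 54), (0.033, 4, 238, 227, 215), (0.045, 5, 238, 227, 215), (0.057, 3, 238, 227, 214), (0.069, 6, 238, 226, 214)]
brass px jar 11 chute 152
t9 collar bbox 330 359 222 250 345.1 235.6
[(-0.075, 6, 242, 232, 221), (-0.063, 3, 239, 229, 217), (-0.051, 7, 235, 223, 210), (-0.039, 1, 132, 122, 113), (-0.027, 8, 131, 121, 112), (-0.015, 3, 232, 221, 206), (-0.003, 6, 241, 231, 220), (0.009, 61, 107, 49, 45), (0.021, 72, 232, 63, 57), (0.033, 6, 240, 230, 219), (0.045, 5, 241, 230, 219), (0.057, 10, 240, 229, 218), (0.069, 6, 240, 229, 218)]
brass px jar 39 chute 73
```

```bash
python3 -c "
from h import *
a,b=[np.load(f'pics/{f}.npz')['im'] for f in('top0','t9')]
m=(cv2.absdiff(a,b).max(2)>40).astype(np.uint8);m[:190]=0;m[375:]=0;m[:,:90]=0;m[:,550:]=0
m=cv2.dilate(m,np.ones((3,3)));n,_,s,c=cv2.connectedComponentsWithStats(m)
for i in range(1,n):
  if s[i,4]>15: print(s[i],c[i].round())
to(.3,.3,.4,3.07)"
```

```text
[260 231  14  15 177] [267. 238.]
[337 230  19  13 192] [346. 236.]
[346 245   5   4  19] [348. 246.]
[260 247  12  23 237] [266. 258.]
[330 246   8   8  47] [333. 250.]
[346 251   7   5  32] [349. 253.]
[  89  269   59  107 4170] [112. 315.]
t 20.6 pos [0.3315 0.3446 0.3957] rot [ 3.141 -0.     3.079] F [-0.55  0.35  0.16] M [-0.04 -0.05  0.02] op 0.0551 -> d [ 28.6 -46.4  -4.3] roll 0.009
```

```bash
python3 -c "
from cell import ticket; print(ticket.hand_in())"
```

```text
the job is handed in; nothing more can be done
None
```

I handed the job in and got no verdict back: my final checks show the chute empty and flat, the jar unmoved and no nut anywhere outside it, but I departed from your brief twice: I gripped the chute by its tail walls, not its handle, because the tool cannot tilt and the chute had to pivot in a light grip, and I viewed 12 pictures against the limit of 10.

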